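# Start the long fixing screw at the bottom of a module's well

## Task

Take the long red-knobbed screw out of the black stand and fasten the blue test module with it: lower it into the empty well, feel for the start of the thread at the bottom with light pressure while turning it (never force it down before the thread has caught), then screw it clockwise until it is fully home and holds the brass spring collar pressed down, stopping as soon as it comes up hard (snug, not wrenched), and let go of it. Leave the other screws in the stand and everything else on the bench where it is.

Things in the scene. Friction and masses are not known exactly. Their poses are not given: they have to be found in the camera images.
- screw_knob (a point): the screw to fit, loose, upright, 0.14 kg; this point: centre of its knob. Red round knob, 34 mm diameter, 44 mm tall, hanging in one of the stand's holes by the knob's flat underside. z: its axis, up; x points over one lug
- screw_seat (a point): centre of the knob's flat underside, 22 mm below the knob's centre; it comes down on the spring collar. Below it the steel shank, 13.6 mm diameter, 79 mm long, tapered nose, a brass guide ring (22.8 mm diameter) centred 30 mm below this point; centred 4 mm above its tip are three square-edged thread lugs, 4 mm thick, at 120 degrees, reaching 11 mm from the axis
- well_mouth (a point): centre of the mouth of the module's empty well, level with the top of the free spring collar, 88 mm above the bench; z up along the well. Well 25 mm in diameter with a 45 degree lead-in from 33 mm that starts 6 mm below this point. The brass collar (28.4 mm bore, 33.2 mm outside) stands 6 mm above the round aluminium tower (44 mm diameter, top 82 mm up)
- thread_ledge (a point): on the well's axis at its bottom, 68.5 mm below the mouth: top of the insert's three flat ledges. Between them are three gaps, alike every 120 degrees, at an unknown angle (this entry does not turn with them). Lugs resting on the ledges: knob's underside 8.5 mm above the mouth. Turned either way it meets a gap within 1.75 rad; each gap is open over about 0.4 rad of turn
- thread_start (a point): on the well's axis, 77 mm below the mouth, where the lugs stand when the screw has dropped 8.5 mm down a gap and the knob's underside rests on the collar, level with the mouth. Right-hand thread: turned clockwise from above it then draws itself down about 3 mm (4.6 mm per rad, after 0.1 to 0.6 rad of play) and stops hard 0.9 to 1.5 rad after the drop, knob's underside 2 to 3 mm below the mouth
- collar (a joint): how far the brass spring collar on the well is pressed down, in m: 0 free, 0.002 to 0.003 with the screw home, 0.005 at most. It pushes up with about 5 N at 0 plus 1.2 N per mm. Only the screw held in the thread keeps it down. Turning the screw hard (over 0.5 N m) against its stop damages the thread
- module: fixed test module, 90 mm (x) by 165 mm (y); origin on the bench under its middle. Blue box with aluminium fins, 66 mm tall, between two towers: the empty well at y = +62 mm, and at y = -62 mm a like tower with its red-knobbed screw already home (knob top 130 mm above the bench)
- stand: fixed black block, 52 mm (x) by 172 mm (y) by 85 mm tall, origin on the bench under its middle; three upright through holes of 27 mm in a row along its y at -56, 0 and +56 mm, each with a screw hanging in it by its knob
- spare_a_knob (a point): centre of the blue knob (34 mm diameter, 44 mm tall) of a spare screw hanging in the stand; leave it there
- spare_b_knob (a point): centre of the green knob (34 mm diameter, 44 mm tall) of a spare screw hanging in the stand; leave it there
- breadboard: loose yellow breadboard, 55 x 84 x 22 mm, origin under its centre; leave it
- mouse: loose black computer mouse, 105 x 60 x 32 mm, origin under its centre; leave it
- probe_box: loose grey probe box, 110 x 55 x 33 mm, origin under its centre; leave it
- driver: loose screwdriver 180 mm long lying on the bench; leave it
- parts_tray: loose blue parts tray, 100 x 140 x 30 mm, origin under its centre; leave it
Mind the look-alikes: they are no part of the job. Leave any pink or purple look-alike of the part that bears screw_knob alone.

How it is judged:
By the outcome, as a careful person would: the job done as asked, in the order asked, and still so for the second after the job is handed in, with the robot touching nothing.
It also fails if it takes over 72 s, if anything falls off the work surface, if the arm or the gripper's body presses on something with over 40 N, if the wrist force passes 120 N, or if a joint passes its speed limit or range.

## Robot

A 6-joint arm with a two-finger parallel gripper is mounted at the origin on the work surface. World frame = base frame: x ahead of the robot, y to its left, z up, the work surface at z = 0. Lengths are in mm, angles in rad, forces in N, time in s.
With the tool pointing down it reaches from about 300 to 775 mm from the base axis. Payload 14.6 kg.
Tool frame: the origin (TCP) lies on the front face of the gripper's body, between the roots of the fingers; the fingertips stand 97 mm ahead of it and the grasp point (between the pads) lies 78 mm ahead of it; z points along the fingers, y is the line along which they close (so a half turn about z gives the same grasp; the last joint's range is limited). The gripper opens to 94 mm and grips with 3 to 60 N. Pads are 16 mm wide; open, the fingers measure 119 mm over their backs; the gripper's body (75 mm by 177 mm) begins 78 mm behind the grasp point.
Start: joints at [-1.35, 0.3, 1.521, -0, 1.321, -0.067], TCP at [156.107, -527.371, 302.646] pointing down, gripper open.
Joint ranges: [-3.03, 3.03], [-0.79, 2.21], [0.23, 2.52], [-1.04, 4.18], [0, 3.07], [-2.55, 2.55]. Speed limits (rad/s): [2.22, 2.22, 2.57, 3.14, 3.14, 3.14].

## Interface

Orientations are given as [roll, pitch, yaw] about the fixed x, y, z axes, in that order (R = Rz(yaw) Ry(pitch) Rx(roll)).
In Python, from cell import * gives the robot as it stands.
- The arm moves only by the tool carry_out, never from a script. Its arguments are lists of equal length, an entry for each row: "slide": the shift along the world's x, y, z scaled (see below), a list of three; "dr": the turn, a rotation vector about the world's x, y, z scaled (see below), a list of three; "gripper": the opening in per cent of the stroke, from 0 (shut) to 100 (fully open). A call has 1 to 10 rows; each row is the pose to reach, as a shift and turn from the pose commanded when the call began, turning the shorter way round; what a row does not reach only later rows make up. The controller multiplies each number of a shift by 0.25 m and each number of a turn by 360 degrees. A row lasts 1/12 s, in which the tool goes at most 41.7 mm and 7.16 degrees, less where a joint would pass 70% of its speed; a pose out of reach is approached as far as the arm can. A call with a number of a shift or a turn outside -1 to 1 is refused whole. A call with a gripper value outside its range is refused whole. The fingers move at their own pace and stop on an object; "newtons" is the grip in N (left out, the last holds). Time passes only in rows, so rows that repeat a pose let the fingers close. It gives the time, the measured TCP pose, the force, the opening and the grip force at its end, in the units of the state.
- read_state(): the state, without advancing time (a new reading comes with each control period).
- camera(name): name is "scene" or "side" or "wrist"; returns the picture (384x512x3 uint8, red, green, blue); there is no depth.
- camera_model(name): a dict with "vfov" (degrees; the focal length in pixels is half the picture's height over the tangent of half this angle, whatever the lens; pixels are square), "cx", "cy" (the principal point, pixels), "k1" (the pictures are not rectified: a ray, as slopes to the right and down, at radius r is drawn at 1 + k1 r^2 times it, then the intrinsics apply), "R" (3x3) and "t" (3): a world point X has camera coordinates R X + t. Camera axes: x right, y down, z forward; pixel columns grow to the right and rows downward; lengths in mm; the calibration is good to about 2 mm. A picture is of the moment at which its call begins: read the wrist's pose just before it. camera_model takes no time and is no camera call; for the wrist camera it gives the pose at the moment of the call.
- sign_off(): hands the job in; it is judged then, once.
The state is a dict: "clock": time; "joints": joint angles; "qd": joint speeds; "effort": joint torques, N m; "eef_pos": TCP position; "eef_rot": TCP orientation; "wrist_force": force on the tool from outside, world axes, zero at the start; "moment": the same for the moment, N m; "finger_gap": finger opening in mm; "finger_force": force on a finger pad.
Only numpy, scipy, OpenCV 4.12 (cv2) and the standard library are available. Lean on these libraries where they do the work, as an engineer would, in place of code of your own. Each camera call takes 0.05 s, during which the arm holds its last target. There are 200 camera calls.

## Working session

There is one attempt and no reset: what is moved stays moved. The work goes in short steps, Python scripts to look and compute and a tool call to move; the robot and the scene stay as the last step left them, time stands still between calls to the robot, and variables do not carry over. Pictures are saved under pics/ and viewed, at most 10 in all, crops included, and the job is handed in when it is done.

Besides the shell and the picture viewer there is one more tool, called in YAML: its name, and indented under it one key for each argument. carry_out: Moves the arm, as the interface text tells. Its arguments: {"type":"object","properties":{"slide":{"type":"array","items":{"type":"array","items":{"type":"number","minimum":-1,"maximum":1}}},"dr":{"type":"array","items":{"type":"array","items":{"type":"number","minimum":-1,"maximum":1}}},"gripper":{"type":"array","items":{"type":"number"}},"newtons":{"type":"number"}},"required":["slide","dr","gripper"]}

```bash
mkdir -p pics; cat > h.py <<'E'
from cell import *
import numpy as np, cv2
def ray(m,u,v,shape=(384,512)):
    f=shape[0]/2/np.tan(np.radians(m['vfov'])/2)
    d=np.array([(u-m['cx'])/f,(v-m['cy'])/f]); s=d.copy()
    for _ in range(30): s=d/(1+m['k1']*(s@s))
    R=np.array(m['R']);t=np.array(m['t'])
    return -R.T@t, R.T@np.array([s[0],s[1],1])
def atz(m,u,v,z):
    c,d=ray(m,u,v); return c+d*(z-c[2])/d[2]
def proj(m,X):
    f=384/2/np.tan(np.radians(m['vfov'])/2)
    p=np.array(m['R'])@np.array(X)+np.array(m['t']); s=p[:2]/p[2]
    s=s*(1+m['k1']*(s@s)); return s*f+[m['cx'],m['cy']]
def save(img,name,s=1):
    if s!=1: img=cv2.resize(img,None,fx=s,fy=s,interpolation=cv2.INTER_CUBIC)
    cv2.imwrite('pics/'+name,img[:,:,::-1])
E
python3 - <<'E'
from h import *
import json
for n in ['scene','side']:
    m=camera_model(n); i=camera(n); save(i,n+'0.png',1.5); np.save('pics/'+n+'0.npy',i)
    print(n,m)
print(read_state())
E
```

```text
scene {'vfov': 42.64675954896944, 'cx': 254.96802167505493, 'cy': 185.66812135008257, 'k1': -0.09175736669859796, 'R': array([[-0.66110105,  0.75014692, -0.01500024],
       [ 0.59523036,  0.51219282, -0.61916019],
       [-0.4567781 , -0.41825605, -0.78512143]]), 't': array([ 398.87539876, -306.01621071, 1945.89305419])}
side {'vfov': 44.09531443383625, 'cx': 256.13150817738205, 'cy': 188.74331052898967, 'k1': -0.20342651033648135, 'R': array([[ 0.99741269, -0.06911097,  0.01978905],
       [-0.03281578, -0.68263225, -0.73002489],
       [ 0.06396138,  0.72748669, -0.683134  ]]), 't': array([-617.58455733,  111.60352371, 1403.59663143])}
{'clock': 0.1, 'joints': array([-1.34959841e+00,  3.00421582e-01,  1.52151588e+00,  1.26281501e-05,
        1.32072141e+00, -6.66029479e-02]), 'qd': array([-7.91869912e-04, -1.16699316e-03, -1.50019781e-03,  1.00193838e-05,
        4.79450815e-04,  1.58604276e-04]), 'effort': array([ 2.00384588e-03, -5.32635927e+01, -3.53280866e+01,  7.09961937e-02,
        2.34805467e-02, -6.08176993e-05]), 'eef_pos': array([ 156.08183328, -527.24527538,  302.14102451]), 'eef_rot': array([-3.14052961e+00, -8.31658083e-05,  2.87797690e-01]), 'wrist_force': array([-0.48409708, -0.15601692, -0.01500829]), 'moment': array([0.01088601, 0.0399677 , 0.01365833]), 'finger_force': 0.0, 'finger_gap': 94.1481952934385}
```

View pics/scene0.png

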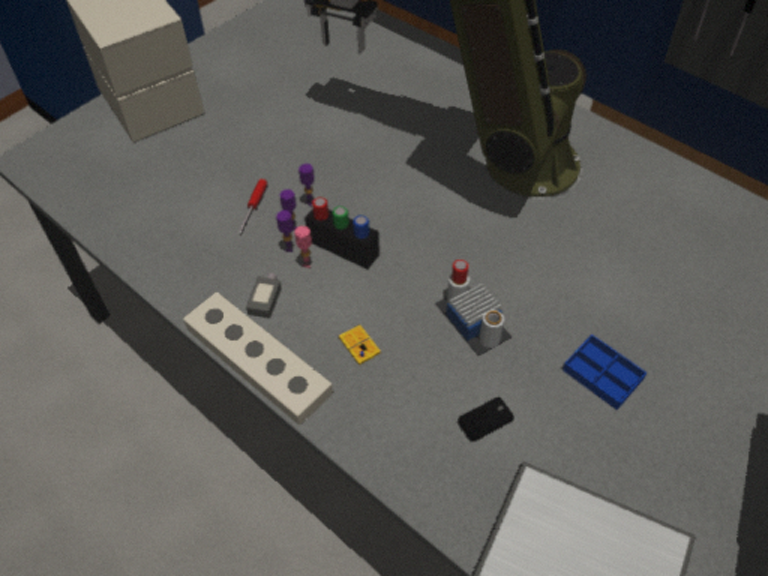

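View pics/side0.png

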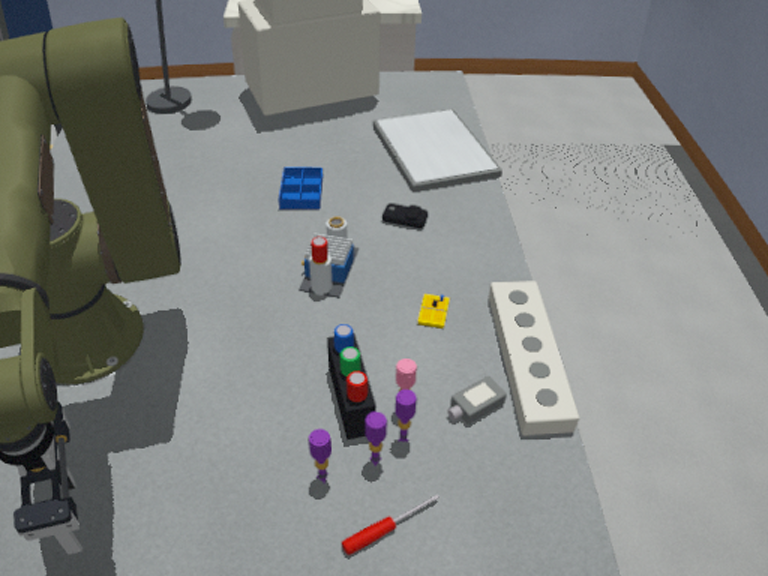

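The scene view shows the red knob in the stand at (320,201), next to green (341,210) and blue (361,219). The empty well is at (493,317). The side view shows red at (357,378) and the well at (337,222), with purple and pink look-alikes standing close to the red end of the stand.

```bash
python3 - <<'E'
from h import *
P={'red':((320,202),(357,379),129),'green':((341,211),(350,354),129),'blue':((361.5,220),(343.5,330),129),'well':((493,317),(336.5,222.5),87),'home':((460,265),(319.5,242),130),
'pinkt':((303,232),(406,366),123),'pur1':((306,170),(319,437),123),'pur2':((288,196),(376,420),123),'pur3':((285,217),(405,397),123)}
ms,md=camera_model('scene'),camera_model('side')
for k,(a,b,z) in P.items():
    A=atz(ms,a[0]/1.5,a[1]/1.5,z);B=atz(md,b[0]/1.5,b[1]/1.5,z)
    c1,d1=ray(ms,a[0]/1.5,a[1]/1.5);c2,d2=ray(md,b[0]/1.5,b[1]/1.5)
    s=np.linalg.lstsq(np.c_[d1,-d2],c2-c1,rcond=None)[0]
    print(k,A.round(),B.round(),((c1+d1*s[0]+c2+d2*s[1])/2).round())
print(camera_model('wrist'))
E
```

```text
red [ 553. -232.  129.] [ 555. -235.  129.] [ 554. -233.  128.]
green [ 543. -176.  129.] [ 545. -179.  129.] [ 544. -177.  128.]
blue [ 533. -122.  129.] [ 536. -122.  129.] [ 535. -122.  129.]
well [530. 244.  87.] [529. 239.  87.] [529. 243.  85.]
home [493. 125. 130.] [494. 123. 130.] [493. 125. 129.]
pinkt [ 641. -201.  123.] [ 640. -206.  123.] [ 640. -203.  120.]
pur1 [ 495. -337.  123.] [ 491. -344.  123.] [ 491. -341.  118.]
pur2 [ 584. -307.  123.] [ 582. -316.  123.] [ 581. -312.  117.]
pur3 [ 635. -264.  123.] [ 632. -272.  123.] [ 632. -268.  118.]
{'vfov': 65.96568635537544, 'cx': 258.08965359537257, 'cy': 190.10721911720898, 'k1': -0.040745133188494216, 'R': array([[ 0.28359185, -0.95894412, -0.00135666],
       [-0.92100936, -0.27276672,  0.27810083],
       [-0.26705321, -0.07761764, -0.96055093]]), 't': array([-550.31459589,  -30.05878396,  392.02216065])}
```

carry_out:
  slide:
    - [0.8, 0.59, 0]
    - [0.8, 0.59, 0]
    - [0.8, 0.59, 0]
    - [0.8, 0.59, 0]
    - [0.8, 0.59, 0]
    - [0.8, 0.59, 0]
    - [0.8, 0.59, 0]
    - [0.8, 0.59, 0]
  dr:
    - [0, 0, 0.12]
    - [0, 0, 0.12]
    - [0, 0, 0.12]
    - [0, 0, 0.12]
    - [0, 0, 0.12]
    - [0, 0, 0.12]
    - [0, 0, 0.12]
    - [0, 0, 0.12]
  gripper: [62, 62, 62, 62, 62, 62, 62, 62]

```text
clock: 0.77
eef_pos: [357.3, -378.7, 302.4]
eef_rot: [-3.141, -0.0, 1.045]
wrist_force: [-0.0, -0.9, -0.5]
finger_gap: 58.4
finger_force: 0.0
```

carry_out:
  slide:
    - [0.792, 0.586, 0]
    - [0.792, 0.586, 0]
    - [0.792, 0.586, 0]
    - [0.792, 0.586, 0]
    - [0.792, 0.586, 0]
    - [0.792, 0.586, 0]
    - [0.792, 0.586, 0]
    - [0.792, 0.586, 0]
  dr:
    - [0, 0, 0.111]
    - [0, 0, 0.111]
    - [0, 0, 0.111]
    - [0, 0, 0.111]
    - [0, 0, 0.111]
    - [0, 0, 0.111]
    - [0, 0, 0.111]
    - [0, 0, 0.111]
  gripper: [62, 62, 62, 62, 62, 62, 62, 62]

```text
clock: 1.43
eef_pos: [554.4, -233.4, 301.8]
eef_rot: [-3.14, -0.001, 1.739]
wrist_force: [0.1, -0.4, -0.3]
finger_gap: 58.3
finger_force: 0.0
```

```bash
python3 - <<'E'
from h import *
s=read_state(); m=camera_model('wrist'); i=camera('wrist'); save(i,'w1.png',1.5); np.save('pics/w1.npy',i)
import pickle; pickle.dump(m,open('pics/w1.pkl','wb'))
print(s['eef_pos'],s['eef_rot'],s['joints'],s['finger_gap'],s['clock'])
for X in [(554,-233,129),(544,-177,129)]: print(proj(m,X)*1.5)
E
```

```text
[ 554.40438349 -233.40944215  301.82234932] [-3.14047908e+00 -5.55063750e-04  1.73879013e+00] [-4.59308663e-01  4.16638802e-01  1.36547915e+00 -2.08833881e-04
  1.36070208e+00 -6.27259096e-01] 58.26750586849166 1.4333
[388.73749655 294.86502864]
[387.93665992 199.04349109]
```

View pics/w1.png

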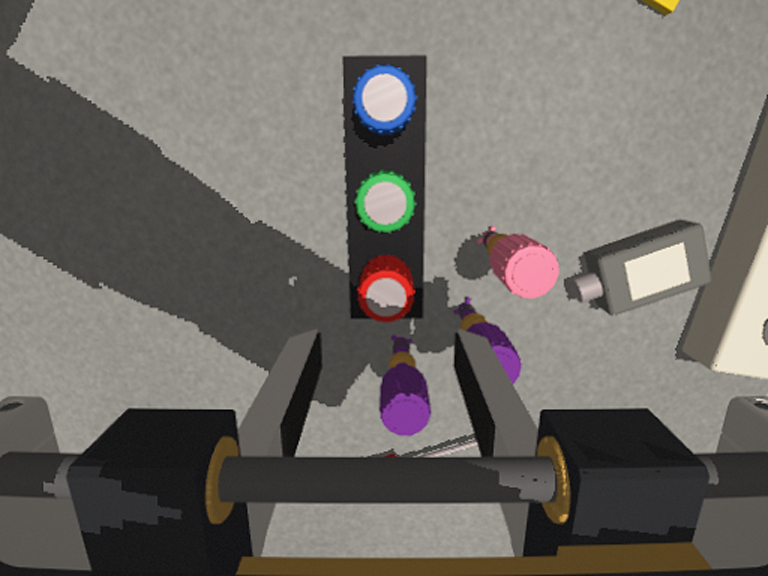

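The wrist view shows the red knob's top ring centred at about (386,293), green at (385.5,203) and blue at (385,97). The fingers close across the row, and purple screws stand to the lower right of red.

```bash
python3 - <<'E'
from h import *
import pickle
m=pickle.load(open('pics/w1.pkl','rb'))
i=np.load('pics/w1.npy'); hsv=cv2.cvtColor(i,cv2.COLOR_RGB2HSV)
for n,p in {'red':(386,293),'green':(385.5,202.5),'blue':(385,97.5)}.items(): print(n,atz(m,p[0]/1.5,p[1]/1.5,129))
E
```

```text
red [ 552.18137016 -232.11838272  129.        ]
green [ 542.96029514 -179.14471895  129.        ]
blue [ 533.41726078 -124.0869281   129.        ]
```

carry_out:
  slide:
    - [-0.008, 0.004, -0.15]
    - [-0.008, 0.004, -0.3]
    - [-0.008, 0.004, -0.4]
    - [-0.008, 0.004, -0.456]
    - [-0.008, 0.004, -0.456]
    - [-0.008, 0.004, -0.456]
  dr:
    - [0, 0, 0]
    - [0, 0, 0]
    - [0, 0, 0]
    - [0, 0, 0]
    - [0, 0, 0]
    - [0, 0, 0]
  gripper: [62, 62, 62, 62, 62, 62]
  newtons: 15

```text
clock: 1.98
eef_pos: [551.2, -233.8, 188.9]
eef_rot: [-3.141, -0.0, 1.736]
wrist_force: [0.1, 0.6, 0.2]
finger_gap: 58.3
finger_force: 0.0
```

carry_out:
  slide:
    - [0, 0, 0]
    - [0, 0, 0]
    - [0, 0, 0]
    - [0, 0, 0]
    - [0, 0, 0]
    - [0, 0, 0]
  dr:
    - [0, 0, 0]
    - [0, 0, 0]
    - [0, 0, 0]
    - [0, 0, 0]
    - [0, 0, 0]
    - [0, 0, 0]
  gripper: [0, 0, 0, 0, 0, 0]
  newtons: 15

```text
clock: 2.48
eef_pos: [552.3, -232.5, 189.4]
eef_rot: [3.141, 0.001, 1.739]
wrist_force: [-1.4, 0.1, 6.4]
finger_gap: 33.7
finger_force: 15.0
```

carry_out:
  slide:
    - [0, 0, 0.03]
    - [0, 0, 0.08]
    - [0, 0, 0.16]
    - [0, 0, 0.26]
    - [0, 0, 0.36]
    - [0, 0, 0.46]
    - [0, 0, 0.54]
    - [0, 0, 0.56]
    - [0, 0, 0.56]
  dr:
    - [0, 0, 0]
    - [0, 0, 0]
    - [0, 0, 0]
    - [0, 0, 0]
    - [0, 0, 0]
    - [0, 0, 0]
    - [0, 0, 0]
    - [0, 0, 0]
    - [0, 0, 0]
  gripper: [0, 0, 0, 0, 0, 0, 0, 0, 0]

```text
clock: 3.23
eef_pos: [552.2, -232.4, 330.4]
eef_rot: [3.139, 0.002, 1.739]
wrist_force: [-0.1, 0.1, -1.6]
finger_gap: 33.8
finger_force: 15.0
```

```bash
python3 - <<'E'
from h import *
s=read_state(); m=camera_model('wrist'); i=camera('wrist'); save(i,'w2.png',1.5)
print(s)
E
```

```text
{'clock': 3.2333, 'joints': array([-4.59422075e-01,  3.91038433e-01,  1.33485142e+00,  2.06600685e-05,
        1.41288010e+00, -6.27930042e-01]), 'qd': array([ 0.00096116,  0.03613343,  0.05158159, -0.00044414, -0.03397743,
       -0.0001924 ]), 'effort': array([ 1.24587954e-02, -6.22099471e+01, -3.87358868e+01,  5.14173636e-02,
        5.51881213e-01,  3.63753315e-05]), 'eef_pos': array([ 552.20913804, -232.35589447,  330.40890419]), 'eef_rot': array([3.13929640e+00, 1.64173574e-03, 1.73929919e+00]), 'wrist_force': array([-0.13271054,  0.08318086, -1.56769337]), 'moment': array([ 0.04909984, -0.09784626,  0.02278964]), 'finger_force': 14.999533295631409, 'finger_gap': 33.84764937976818}
```

View pics/w2.png

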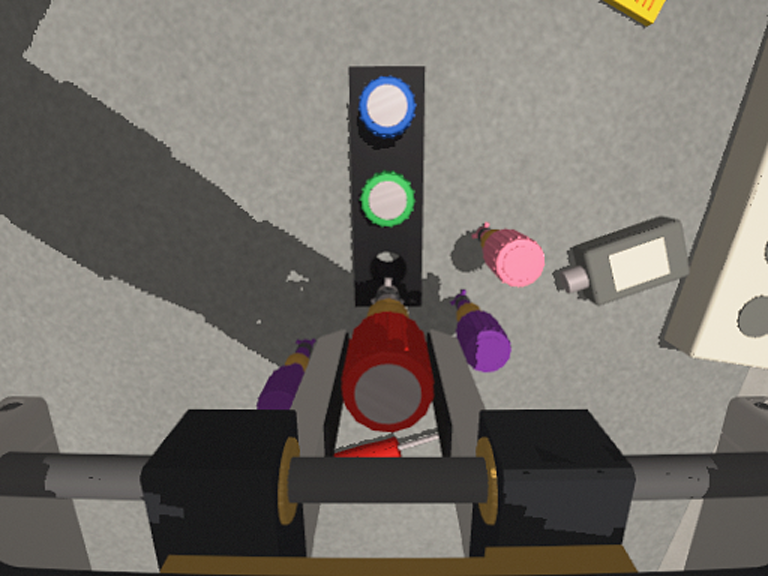

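The screw is held straight in the fingers and its tip is clear of the stand. The spares are untouched. Moving toward the well and stopping short of it to look.

carry_out:
  slide:
    - [-0.03, 0.06, 0]
    - [-0.046, 0.2, 0]
    - [-0.046, 0.855, 0]
    - [-0.046, 0.855, 0]
    - [-0.046, 0.855, 0]
    - [-0.046, 0.855, 0]
    - [-0.046, 0.855, 0]
    - [-0.046, 0.855, 0]
  dr:
    - [0, 0, 0]
    - [0, 0, 0]
    - [0, 0, 0]
    - [0, 0, 0]
    - [0, 0, 0]
    - [0, 0, 0]
    - [0, 0, 0]
    - [0, 0, 0]
  gripper: [0, 0, 0, 0, 0, 0, 0, 0]

```text
clock: 3.95
eef_pos: [540.3, -17.0, 327.2]
eef_rot: [-3.139, -0.001, 1.742]
wrist_force: [-0.4, -0.5, -2.0]
finger_gap: 33.8
finger_force: 15.0
```

carry_out:
  slide:
    - [-0.046, 0.855, 0]
    - [-0.046, 0.855, 0]
    - [-0.046, 0.855, 0]
    - [-0.046, 0.855, 0]
    - [-0.046, 0.855, 0]
    - [-0.046, 0.855, 0]
    - [-0.046, 0.855, 0]
    - [-0.046, 0.855, 0]
  dr:
    - [0, 0, 0]
    - [0, 0, 0]
    - [0, 0, 0]
    - [0, 0, 0]
    - [0, 0, 0]
    - [0, 0, 0]
    - [0, 0, 0]
    - [0, 0, 0]
  gripper: [0, 0, 0, 0, 0, 0, 0, 0]

```text
clock: 4.62
eef_pos: [529.4, 194.0, 327.7]
eef_rot: [-3.14, 0.001, 1.739]
wrist_force: [-0.1, 0.4, -1.4]
finger_gap: 33.7
finger_force: 15.0
```

```bash
python3 - <<'E'
from h import *
import pickle
s=read_state(); m=camera_model('wrist'); i=camera('wrist'); save(i,'w3.png',1.5); pickle.dump(m,open('pics/w3.pkl','wb'))
print(s['eef_pos'],s['eef_rot'],s['finger_gap'],s['clock'],s['joints'])
for z in (82,88): print(proj(m,(529,242,z))*1.5)
E
```

```text
[529.39930879 193.96935162 327.66803829] [-3.14004235e+00  5.75234361e-04  1.73876693e+00] 33.65299920292254 4.6167 [ 2.86364538e-01  3.13645090e-01  1.44466070e+00 -3.94892547e-04
  1.38489428e+00  1.18467680e-01]
[399.66165919 203.4612694 ]
[399.87317388 204.30410304]
```

View pics/w3.png

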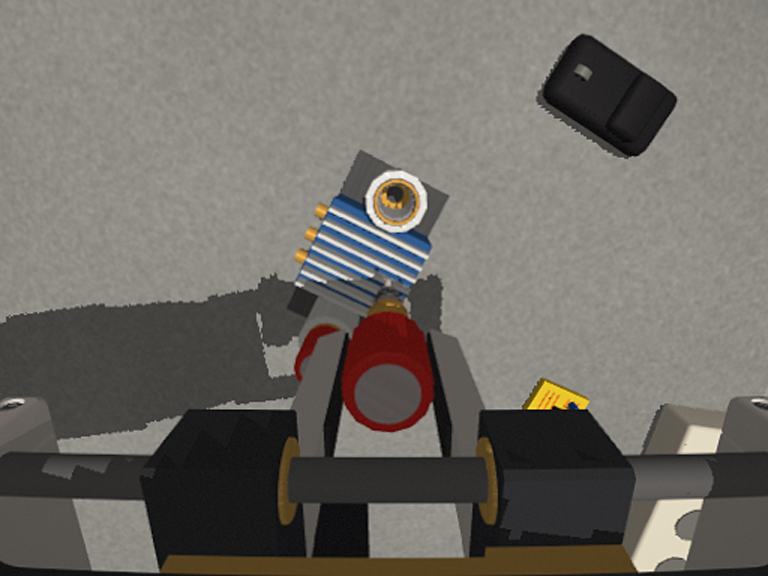

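The wrist view shows the empty well's brass ring centred at about (396.5,201). The held screw is straight, with its knob top at about (388,395) and its tip at about (390,288).

```bash
python3 - <<'E'
from h import *
import pickle
m=pickle.load(open('pics/w3.pkl','rb'))
print('well',atz(m,396.5/1.5,201/1.5,85))
T=np.array([529.4,193.97,327.67]); y=1.7388
for n,p,z in [('knob',(388,395),T[2]-60.4),('tip',(390,286),T[2]-183.4)]:
    d=atz(m,p[0]/1.5,p[1]/1.5,z)-T; print(n,d, 'tool', d[0]*np.cos(y)+d[1]*np.sin(y), d[0]*np.sin(y)-d[1]*np.cos(y))
i=camera('wrist'); c=i[105:165,235:300]; save(c,'w3c.png',9)
E
```

```text
well [526.31220512 243.63618389  85.        ]
knob [ -0.46467212  -2.44255144 -60.4       ] tool -2.3304617534155487 -0.8665597224039265
tip [-9.22211531e-02  2.78252693e+00 -1.83400000e+02] tool 2.75877118121861 0.374356019526943
```

View pics/w3c.png

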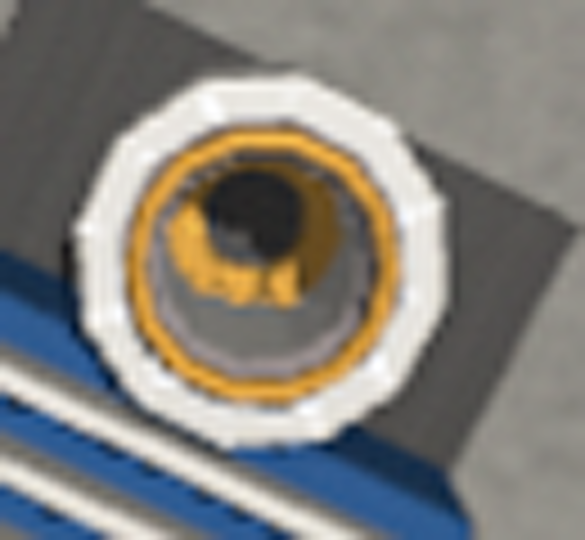

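carry_out:
  slide:
    - [-0.01, 0.1, 0]
    - [-0.01, 0.2, 0]
    - [-0.01, 0.2, 0]
    - [-0.01, 0.2, 0]
    - [-0.01, 0.2, 0]
    - [-0.01, 0.2, 0]
    - [-0.01, 0.2, 0]
    - [-0.01, 0.2, 0]
  dr:
    - [0, 0, 0.144]
    - [0, 0, 0.144]
    - [0, 0, 0.144]
    - [0, 0, 0.144]
    - [0, 0, 0.144]
    - [0, 0, 0.144]
    - [0, 0, 0.144]
    - [0, 0, 0.144]
  gripper: [0, 0, 0, 0, 0, 0, 0, 0]

```text
clock: 5.38
eef_pos: [527.2, 243.4, 328.6]
eef_rot: [-3.141, 0.0, 2.649]
wrist_force: [-0.3, 0.7, -1.1]
finger_gap: 33.7
finger_force: 15.0
```

carry_out:
  slide:
    - [0, 0, 0]
    - [0, 0, 0]
    - [0, 0, 0]
    - [0, 0, -0.04]
    - [0, 0, -0.08]
    - [0, 0, -0.12]
    - [0, 0, -0.17]
    - [0, 0, -0.17]
    - [0, 0, -0.17]
  dr:
    - [0, 0, 0.144]
    - [0, 0, 0.144]
    - [0, 0, 0.144]
    - [0, 0, 0.144]
    - [0, 0, 0.144]
    - [0, 0, 0.144]
    - [0, 0, 0.144]
    - [0, 0, 0.144]
    - [0, 0, 0.144]
  gripper: [0, 0, 0, 0, 0, 0, 0, 0, 0]

```text
clock: 6.13
eef_pos: [527.0, 243.4, 285.4]
eef_rot: [-3.141, -0.001, -2.735]
wrist_force: [-0.0, 0.7, -0.7]
finger_gap: 33.4
finger_force: 15.0
```

```bash
python3 - <<'E'
from h import *
import pickle
s=read_state(); m=camera_model('wrist'); i=camera('wrist')
a=i[110:290,160:360]
j=camera('side');k=camera('scene')
W=(526.8,243.8,88)
p=proj(camera_model('side'),W);q=proj(camera_model('scene'),W);print(p,q,proj(m,W))
f=lambda im,p:cv2.resize(im[int(p[1])-65:int(p[1])+25,int(p[0])-45:int(p[0])+45],(400,400),interpolation=cv2.INTER_CUBIC)
print([(int(x[0])-45,int(x[1])-65) for x in (p,q)])
save(np.hstack([f(j,p),f(k,q)]),'w4.png'); save(a,'w4w.png',3)
print(s)
E
```

```text
[223.50512808 147.26599948] [329.2281873  210.59633832] [259.23089936 191.84418224]
[(178, 82), (284, 145)]
{'clock': 6.1333, 'joints': array([ 3.69695722e-01,  3.82069758e-01,  1.45195187e+00, -1.62459574e-04,
        1.30894016e+00, -1.60761761e+00]), 'qd': array([ 0.00877731, -0.01227105, -0.01988066,  0.00096077,  0.00743604,
        0.08533035]), 'effort': array([ 3.31846867e-01, -5.73604345e+01, -3.47125018e+01, -6.69705856e-03,
       -5.48751361e-02, -1.23477738e+00]), 'eef_pos': array([527.00779074, 243.44522916, 285.44920344]), 'eef_rot': array([-3.14148630e+00, -1.37398494e-03, -2.73503355e+00]), 'wrist_force': array([-0.04527219,  0.65286448, -0.69507502]), 'moment': array([ 0.07891701, -0.10348186, -0.00124653]), 'finger_force': 14.999030828475952, 'finger_gap': 33.431634703883006}
```

View pics/w4.png

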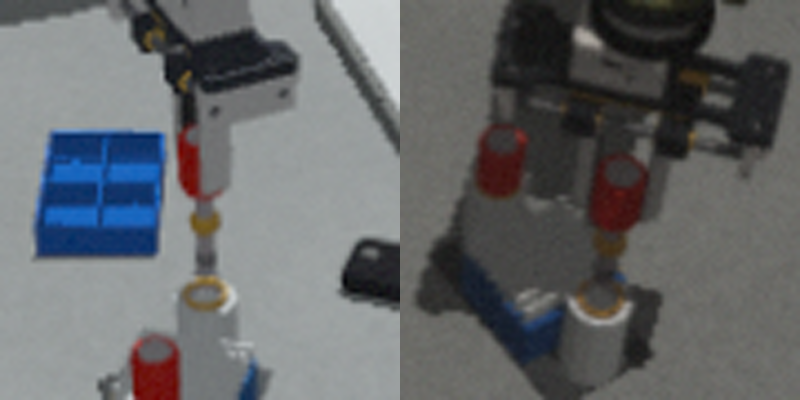

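View pics/w4w.png

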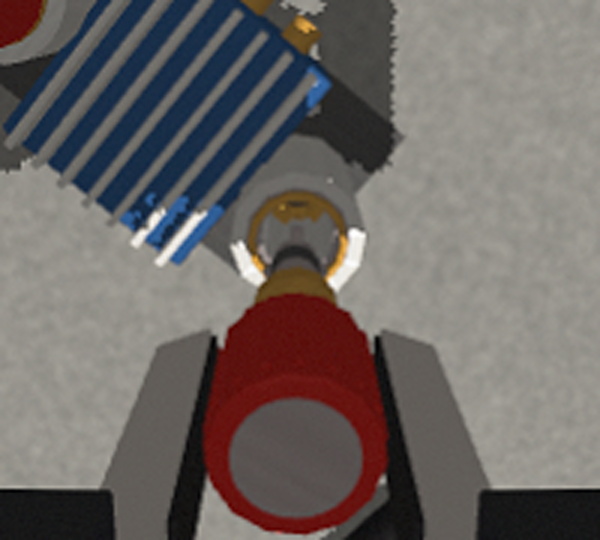

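The side and scene crops show the screw upright and laterally in line with the well's brass ring, with the tip about 14 mm above it. The wrist crop agrees: the tip is at about (295,255) and the ring centre at about (298,235). Descending gently.

carry_out:
  slide:
    - [0, 0, -0.02]
    - [0, 0, -0.04]
    - [0, 0, -0.06]
    - [0, 0, -0.08]
    - [0, 0, -0.1]
    - [0, 0, -0.12]
    - [0, 0, -0.14]
    - [0, 0, -0.16]
    - [0, 0, -0.16]
  dr:
    - [0, 0, 0]
    - [0, 0, 0]
    - [0, 0, 0]
    - [0, 0, 0]
    - [0, 0, 0]
    - [0, 0, 0]
    - [0, 0, 0]
    - [0, 0, 0]
    - [0, 0, 0]
  gripper: [0, 0, 0, 0, 0, 0, 0, 0, 0]

```text
clock: 7.03
eef_pos: [526.4, 245.1, 244.9]
eef_rot: [3.142, -0.002, -2.734]
wrist_force: [-0.8, -0.2, -2.2]
finger_gap: 33.8
finger_force: 15.0
```

carry_out:
  slide:
    - [0, 0, -0.016]
    - [0, 0, -0.032]
    - [0, 0, -0.048]
    - [0, 0, -0.064]
    - [0, 0, -0.08]
    - [0, 0, -0.096]
    - [0, 0, -0.104]
    - [0, 0, -0.104]
  dr:
    - [0, 0, 0]
    - [0, 0, 0]
    - [0, 0, 0]
    - [0, 0, 0]
    - [0, 0, 0]
    - [0, 0, 0]
    - [0, 0, 0]
    - [0, 0, 0]
  gripper: [0, 0, 0, 0, 0, 0, 0, 0]

```text
clock: 7.7
eef_pos: [526.5, 245.1, 219.6]
eef_rot: [3.142, -0.001, -2.734]
wrist_force: [0.7, 0.5, -1.3]
finger_gap: 33.7
finger_force: 15.0
```

```bash
python3 -c "
from h import *
for _ in range(3):
    s=read_state(); print(s['eef_pos'],s['wrist_force'],s['moment'],s['clock']); camera('side')"
```

```text
[526.50180286 245.05144999 219.57367418] [ 0.74084419  0.46051471 -1.25626946] [ 0.10299449 -0.12073892  0.01758283] 7.7
[526.60217509 245.10578754 219.96077707] [-0.04046029  0.53368514 -2.20488496] [ 0.08529977 -0.09895251  0.00105388] 7.75
[526.65490387 245.14675375 220.21915343] [ 0.01484951  0.40846845 -2.25370867] [ 0.09511371 -0.10450868  0.03032366] 7.8
```

carry_out:
  slide:
    - [0, 0, -0.01]
    - [0, 0, -0.02]
    - [0, 0, -0.03]
    - [0, 0, -0.04]
    - [0, 0, -0.05]
    - [0, 0, -0.05]
    - [0, 0, -0.05]
  dr:
    - [0, 0, 0]
    - [0, 0, 0]
    - [0, 0, 0]
    - [0, 0, 0]
    - [0, 0, 0]
    - [0, 0, 0]
    - [0, 0, 0]
  gripper: [0, 0, 0, 0, 0, 0, 0]

```text
clock: 8.43
eef_pos: [526.5, 245.1, 207.3]
eef_rot: [3.142, -0.001, -2.734]
wrist_force: [0.5, -1.1, -2.9]
finger_gap: 34.2
finger_force: 15.0
```

carry_out:
  slide:
    - [0, 0, -0.004]
    - [0, 0, -0.008]
    - [0, 0, -0.012]
    - [0, 0, -0.016]
    - [0, 0, -0.016]
  dr:
    - [0, 0, 0]
    - [0, 0, 0]
    - [0, 0, 0]
    - [0, 0, 0]
    - [0, 0, 0]
  gripper: [0, 0, 0, 0, 0]

```text
clock: 8.85
eef_pos: [526.6, 245.1, 203.5]
eef_rot: [-3.142, -0.0, -2.734]
wrist_force: [0.2, -1.2, -1.5]
finger_gap: 34.1
finger_force: 15.0
```

carry_out:
  slide:
    - [0, 0, -0.004]
    - [0, 0, -0.008]
    - [0, 0, -0.008]
    - [0, 0, -0.008]
  dr:
    - [0, 0, 0]
    - [0, 0, 0]
    - [0, 0, 0]
    - [0, 0, 0]
  gripper: [0, 0, 0, 0]

```text
clock: 9.18
eef_pos: [526.6, 245.1, 201.5]
eef_rot: [-3.142, -0.0, -2.734]
wrist_force: [0.2, -2.8, -2.9]
finger_gap: 33.6
finger_force: 15.0
```

carry_out:
  slide:
    - [0, -0.003, -0.004]
    - [0, -0.003, -0.006]
    - [0, -0.003, -0.006]
    - [0, -0.003, -0.006]
  dr:
    - [0, 0, 0]
    - [0, 0, 0]
    - [0, 0, 0]
    - [0, 0, 0]
  gripper: [0, 0, 0, 0]

```text
clock: 9.52
eef_pos: [526.8, 244.7, 200.9]
eef_rot: [3.141, 0.001, -2.734]
wrist_force: [-1.3, -0.5, 4.8]
finger_gap: 33.5
finger_force: 15.0
```

carry_out:
  slide:
    - [0, 0, -0.003]
    - [0, 0, -0.006]
    - [0, 0, -0.006]
    - [0, 0, -0.006]
  dr:
    - [0, 0, 0]
    - [0, 0, 0]
    - [0, 0, 0]
    - [0, 0, 0]
  gripper: [0, 0, 0, 0]

```text
clock: 9.85
eef_pos: [527.2, 244.8, 200.5]
eef_rot: [3.141, 0.003, -2.734]
wrist_force: [-2.2, -1.1, 13.9]
finger_gap: 34.1
finger_force: 15.0
```

carry_out:
  slide:
    - [0, 0, 0.003]
    - [0, 0, 0.003]
    - [0, 0, 0.003]
    - [0, 0, 0.003]
    - [0, 0, 0.003]
    - [0, 0, 0.003]
  dr:
    - [0, 0, 0]
    - [0, 0, -0.012]
    - [0, 0, -0.024]
    - [0, 0, -0.036]
    - [0, 0, -0.048]
    - [0, 0, -0.048]
  gripper: [0, 0, 0, 0, 0, 0]

```text
clock: 10.35
eef_pos: [527.1, 244.7, 200.6]
eef_rot: [3.141, 0.002, -3.041]
wrist_force: [-1.3, 0.3, 8.7]
finger_gap: 33.9
finger_force: 15.0
```

```bash
python3 -c "
from h import *
s=read_state(); print(s['eef_pos'],s['wrist_force'],s['moment'],s['joints'],s['clock'])"
```

```text
[527.07333769 244.71476073 200.57591236] [-1.25759805  0.3288327   8.73658158] [ 0.07826426  0.05853761 -0.02054731] [ 3.71556621e-01  4.67206992e-01  1.53924808e+00  3.41853820e-04
  1.13249642e+00 -1.30009585e+00] 10.35
```

carry_out:
  slide:
    - [0, 0, 0]
    - [0, 0, 0]
    - [0, 0, 0]
    - [0, 0, 0]
    - [0, 0, 0]
  dr:
    - [0, 0, -0.012]
    - [0, 0, -0.024]
    - [0, 0, -0.036]
    - [0, 0, -0.048]
    - [0, 0, -0.048]
  gripper: [0, 0, 0, 0, 0]

```text
clock: 10.77
eef_pos: [527.0, 244.7, 200.3]
eef_rot: [3.14, 0.002, 2.941]
wrist_force: [0.3, 0.4, 6.0]
finger_gap: 33.7
finger_force: 15.0
```

carry_out:
  slide:
    - [0, 0, 0]
    - [0, 0, 0]
    - [0, 0, 0]
    - [0, 0, 0]
    - [0, 0, 0]
  dr:
    - [0, 0, -0.012]
    - [0, 0, -0.024]
    - [0, 0, -0.036]
    - [0, 0, -0.048]
    - [0, 0, -0.048]
  gripper: [0, 0, 0, 0, 0]

```text
clock: 11.18
eef_pos: [526.6, 244.4, 199.2]
eef_rot: [-3.142, -0.0, 2.64]
wrist_force: [0.5, -1.0, -2.3]
finger_gap: 33.8
finger_force: 15.0
```

The contact force vanished, so the lugs are over a gap. Lowering gently.

carry_out:
  slide:
    - [0, 0, -0.004]
    - [0, 0, -0.008]
    - [0, 0, -0.01]
    - [0, 0, -0.01]
  dr:
    - [0, 0, 0]
    - [0, 0, 0]
    - [0, 0, 0]
    - [0, 0, 0]
  gripper: [0, 0, 0, 0]

```text
clock: 11.52
eef_pos: [526.6, 244.3, 196.6]
eef_rot: [-3.141, -0.0, 2.645]
wrist_force: [-0.3, -0.8, -2.4]
finger_gap: 34.1
finger_force: 15.0
```

carry_out:
  slide:
    - [0, 0, -0.004]
    - [0, 0, -0.008]
    - [0, 0, -0.012]
    - [0, 0, -0.016]
    - [0, 0, -0.016]
  dr:
    - [0, 0, 0]
    - [0, 0, 0]
    - [0, 0, 0]
    - [0, 0, 0]
    - [0, 0, 0]
  gripper: [0, 0, 0, 0, 0]

```text
clock: 11.93
eef_pos: [526.5, 244.3, 192.6]
eef_rot: [-3.141, -0.0, 2.644]
wrist_force: [0.5, 0.4, -1.6]
finger_gap: 33.6
finger_force: 15.0
```

carry_out:
  slide:
    - [0, 0, -0.003]
    - [0, 0, -0.003]
    - [0, 0, -0.003]
  dr:
    - [0, 0, 0]
    - [0, 0, 0]
    - [0, 0, 0]
  gripper: [0, 0, 0]

```text
clock: 12.18
eef_pos: [526.6, 244.4, 192.4]
eef_rot: [3.141, 0.0, 2.644]
wrist_force: [-1.4, -0.3, 0.9]
finger_gap: 33.3
finger_force: 15.0
```

carry_out:
  slide:
    - [0, 0, -0.002]
    - [0, 0, -0.002]
    - [0, 0, -0.002]
    - [0, 0, -0.002]
    - [0, 0, -0.002]
  dr:
    - [0, 0, -0.012]
    - [0, 0, -0.024]
    - [0, 0, -0.036]
    - [0, 0, -0.048]
    - [0, 0, -0.048]
  gripper: [0, 0, 0, 0, 0]

```text
clock: 12.6
eef_pos: [526.9, 244.5, 192.2]
eef_rot: [3.14, 0.001, 2.339]
wrist_force: [1.3, 0.4, 3.0]
finger_gap: 33.4
finger_force: 15.0
```

```bash
python3 -c "
from h import *
s=read_state(); print(s['eef_pos'],s['wrist_force'],s['moment'],s['joints'],s['clock'])"
```

```text
[526.92686865 244.49399214 192.22246163] [1.26533907 0.39260393 3.03688942] [-0.02724583 -0.21676827 -0.02795198] [ 3.71398065e-01  4.77220319e-01  1.54584587e+00 -4.43954716e-05
  1.11703197e+00 -3.96642195e-01] 12.6
```

carry_out:
  slide:
    - [0, 0, -0.001]
    - [0, 0, -0.001]
    - [0, 0, -0.002]
    - [0, 0, -0.002]
  dr:
    - [0, 0, -0.012]
    - [0, 0, -0.024]
    - [0, 0, -0.032]
    - [0, 0, -0.032]
  gripper: [0, 0, 0, 0]

```text
clock: 12.93
eef_pos: [526.9, 244.5, 191.6]
eef_rot: [3.14, 0.0, 2.141]
wrist_force: [0.5, 0.4, 4.2]
finger_gap: 34.0
finger_force: 15.0
```

```bash
python3 -c "
from h import *
s=read_state(); print(s['eef_pos'],s['wrist_force'],s['moment'],s['joints'],s['clock'])"
```

```text
[526.87585258 244.45594623 191.6025067 ] [0.46555975 0.38272996 4.18228648] [-0.03837406 -0.26705688 -0.0554511 ] [ 3.71369325e-01  4.77946540e-01  1.54636363e+00 -4.62006961e-05
  1.11605700e+00 -1.99250768e-01] 12.9333
```

carry_out:
  slide:
    - [0, 0, -0.001]
    - [0, 0, -0.002]
    - [0, 0, -0.003]
    - [0, 0, -0.003]
  dr:
    - [0, 0, -0.012]
    - [0, 0, -0.024]
    - [0, 0, -0.032]
    - [0, 0, -0.032]
  gripper: [0, 0, 0, 0]

```text
clock: 13.27
eef_pos: [526.8, 244.4, 190.8]
eef_rot: [3.141, 0.0, 1.941]
wrist_force: [1.3, -0.0, 4.3]
finger_gap: 33.4
finger_force: 15.0
```

```bash
python3 -c "
from h import *
s=read_state(); print(s['eef_pos'],s['wrist_force'],s['moment'],s['joints'],s['clock'])"
```

```text
[526.81549458 244.44424779 190.79957075] [ 1.28538254 -0.01582154  4.30034983] [-0.08426096 -0.28291835  0.00114885] [ 3.71390717e-01  4.78901954e-01  1.54701250e+00 -5.51976068e-05
  1.11471488e+00  7.67799494e-04] 13.2667
```

carry_out:
  slide:
    - [0, 0, -0.001]
    - [0, 0, -0.002]
    - [0, 0, -0.003]
    - [0, 0, -0.003]
  dr:
    - [0, 0, -0.012]
    - [0, 0, -0.024]
    - [0, 0, -0.032]
    - [0, 0, -0.032]
  gripper: [0, 0, 0, 0]

```text
clock: 13.6
eef_pos: [526.8, 244.4, 190.1]
eef_rot: [3.141, -0.0, 1.741]
wrist_force: [-0.3, -0.2, 5.6]
finger_gap: 33.9
finger_force: 15.0
```

```bash
python3 -c "
from h import *
s=read_state(); print(s['eef_pos'],s['wrist_force'],s['moment'],s['joints'],s['clock'])"
```

```text
[526.80706004 244.43349344 190.06850401] [-0.27269468 -0.23789312  5.56959156] [-0.10170635 -0.15337638 -0.0452092 ] [ 3.71372388e-01  4.79796175e-01  1.54756724e+00 -3.16935140e-05
  1.11332565e+00  2.01417027e-01] 13.6
```

carry_out:
  slide:
    - [0, 0, 0]
    - [0, 0, 0]
    - [0, 0, 0]
    - [0, 0, 0]
  dr:
    - [0, 0, -0.01]
    - [0, 0, -0.02]
    - [0, 0, -0.024]
    - [0, 0, -0.024]
  gripper: [0, 0, 0, 0]

```text
clock: 13.93
eef_pos: [526.8, 244.4, 190.1]
eef_rot: [3.141, -0.0, 1.592]
wrist_force: [0.1, -0.4, 5.2]
finger_gap: 33.6
finger_force: 15.0
```

```bash
python3 -c "
from h import *
s=read_state(); print(s['eef_pos'],s['wrist_force'],s['moment'],s['joints'],s['clock'])"
```

```text
[526.79906286 244.44035752 190.08188551] [ 0.05440123 -0.3797836   5.23979555] [-0.1520565  -0.15221247  0.00111717] [ 3.71392070e-01  4.79782005e-01  1.54755375e+00 -4.52473020e-05
  1.11338434e+00  3.50682427e-01] 13.9333
```

carry_out:
  slide:
    - [0, 0, 0]
    - [0, 0, 0]
    - [0, 0, 0]
    - [0, 0, 0]
  dr:
    - [0, 0, -0.01]
    - [0, 0, -0.02]
    - [0, 0, -0.024]
    - [0, 0, -0.024]
  gripper: [0, 0, 0, 0]

```text
clock: 14.27
eef_pos: [526.7, 244.4, 189.7]
eef_rot: [3.141, -0.0, 1.441]
wrist_force: [1.4, -0.7, 3.1]
finger_gap: 33.8
finger_force: 15.0
```

```bash
python3 -c "
from h import *
for _ in range(3):
    s=read_state(); print(s['eef_pos'],s['wrist_force'],s['moment'],s['joints'][5],s['effort'][5],s['clock']); i=camera('side')
p=proj(camera_model('side'),(526.8,244,100));q=(int(p[0])-40,int(p[1])-40)
save(i[q[1]:q[1]+80,q[0]:q[0]+80],'s5.png',7)"
```

```text
[526.68079891 244.36848413 189.74883782] [ 1.35805034 -0.6522222   3.13318223] [-0.14150144 -0.218438    0.03062187] 0.5015332572286203 0.8485345914959908 14.2667
[526.67588679 244.37584424 189.78136484] [ 0.57477387 -0.31829779  3.43166394] [-0.05772626 -0.17944113 -0.03735509] 0.5004645610611347 0.4025012534111738 14.3167
[526.6856184  244.39535831 189.76468203] [0.93808848 0.28802826 3.16535805] [-0.16124959 -0.16868326  0.0144058 ] 0.500760508917534 0.10244007920846343 14.3667
```

The thread is starting to draw the screw down: z falls and the upward force drops. Following it.

carry_out:
  slide:
    - [0, 0, 0]
    - [0, 0, 0]
    - [0, 0, 0]
    - [0, 0, 0]
  dr:
    - [0, 0, -0.008]
    - [0, 0, -0.016]
    - [0, 0, -0.016]
    - [0, 0, -0.016]
  gripper: [0, 0, 0, 0]

```text
clock: 14.75
eef_pos: [526.6, 244.4, 189.6]
eef_rot: [3.142, 0.0, 1.34]
wrist_force: [1.4, -0.8, 3.0]
finger_gap: 33.7
finger_force: 15.0
```

```bash
python3 -c "
from h import *
for _ in range(2):
    s=read_state(); print(s['eef_pos'],s['wrist_force'],s['moment'],s['joints'][5],s['effort'][5],s['clock']); i=camera('side')"
```

```text
[526.6171392  244.35503814 189.63323801] [ 1.36972105 -0.76187303  3.0074429 ] [-0.12542031 -0.29279113 -0.02617405] 0.6022027351553275 0.32836354337632656 14.75
[526.62899452 244.34774804 189.64846917] [ 0.7409643  -0.10073806  2.77959885] [-0.16211484 -0.22745519  0.0283841 ] 0.6023075603707 0.067397675011307 14.8
```

carry_out:
  slide:
    - [0, 0, 0]
    - [0, 0, 0]
    - [0, 0, 0]
    - [0, 0, 0]
  dr:
    - [0, 0, -0.008]
    - [0, 0, -0.016]
    - [0, 0, -0.024]
    - [0, 0, -0.024]
  gripper: [0, 0, 0, 0]

```text
clock: 15.18
eef_pos: [526.6, 244.1, 189.6]
eef_rot: [-3.142, 0.001, 1.186]
wrist_force: [-0.1, -3.6, 3.7]
finger_gap: 33.7
finger_force: 15.0
```

```bash
python3 -c "
from h import *
for _ in range(2):
    s=read_state(); print(s['eef_pos'],s['wrist_force'],s['moment'],s['joints'][5],s['effort'][5],s['clock']); i=camera('side')"
```

```text
[526.56741701 244.06799305 189.59107298] [-0.08715293 -3.55536888  3.70766667] [-0.69267822 -0.04118152  0.20799304] 0.7564591417290759 1.3811155781149864 15.1833
[526.59617855 244.12470654 189.64449453] [ 0.88866933 -3.44636547  3.66055565] [-0.81935265 -0.14341402  0.18092956] 0.7537404749771075 0.8998056873679161 15.2333
```

The axial moment jumped to about 0.2 N m. I'll confirm the hard stop with a tiny extra turn at reduced grip, which also limits the torque.

carry_out:
  slide:
    - [0, 0, 0]
    - [0, 0, 0]
    - [0, 0, 0]
    - [0, 0, 0]
  dr:
    - [0, 0, 0]
    - [0, 0, -0.006]
    - [0, 0, -0.006]
    - [0, 0, -0.006]
  gripper: [0, 0, 0, 0]
  newtons: 10

```text
clock: 15.62
eef_pos: [526.7, 244.4, 189.6]
eef_rot: [3.141, -0.0, 1.15]
wrist_force: [2.1, -1.7, 3.1]
finger_gap: 34.1
finger_force: 10.0
```

```bash
python3 -c "
from h import *
for _ in range(2):
    s=read_state(); print(s['eef_pos'],s['eef_rot'],s['wrist_force'],s['moment'],s['joints'][5],s['finger_force'],s['clock']); i=camera('side')"
```

```text
[526.65932131 244.40845521 189.61770088] [ 3.14148576e+00 -1.56122653e-04  1.15040902e+00] [ 2.07192401 -1.72137522  3.09542108] [-0.41686648 -0.33706575  0.08184619] 0.7917768302905245 10.001373589038849 15.6167
[526.6391075  244.42381733 189.61208008] [ 3.14151411e+00 -1.40790838e-04  1.15039667e+00] [ 0.95798107 -1.61972324  1.98053929] [-0.4368886  -0.36672891  0.15185453] 0.7918191014513648 10.001209080219269 15.6667
```

carry_out:
  slide:
    - [0, 0, 0]
    - [0, 0, 0]
    - [0, 0, 0]
    - [0, 0, 0]
    - [0, 0, 0]
  dr:
    - [0, 0, 0]
    - [0, 0, 0]
    - [0, 0, -0.004]
    - [0, 0, -0.008]
    - [0, 0, -0.008]
  gripper: [0, 0, 0, 0, 0]
  newtons: 17

```text
clock: 16.13
eef_pos: [526.5, 244.2, 189.6]
eef_rot: [-3.142, 0.001, 1.098]
wrist_force: [-0.1, -3.9, 3.4]
finger_gap: 33.5
finger_force: 17.0
```

```bash
python3 -c "
from h import *
for _ in range(2):
    s=read_state(); print(s['eef_pos'],s['eef_rot'],s['wrist_force'],s['moment'],s['joints'][5],s['finger_force'],s['clock']); i=camera('side')"
```

```text
[526.53966186 244.21406471 189.60429719] [-3.14152621e+00  6.21812745e-04  1.09775722e+00] [-0.07639918 -3.85631894  3.3704146 ] [-0.84899166 -0.16769178  0.2539627 ] 0.8445051248262944 17.002513110637665 16.1333
[526.53881789 244.20399387 189.59426212] [-3.14149713e+00  5.42757891e-04  1.09908951e+00] [ 1.04202935 -3.39887852  2.87662953] [-0.86580426 -0.19971746  0.2677946 ] 0.8430989305599391 17.002458572387695 16.1833
```

It has come up hard at about 0.26 N m with no further descent. Releasing and retreating.

carry_out:
  slide:
    - [0, 0, 0]
    - [0, 0, 0]
    - [0, 0, 0]
    - [0, 0, 0]
    - [0, 0, 0]
  dr:
    - [0, 0, 0]
    - [0, 0, 0]
    - [0, 0, 0]
    - [0, 0, 0]
    - [0, 0, 0]
  gripper: [62, 62, 62, 62, 62]

```text
clock: 16.65
eef_pos: [526.5, 244.5, 189.5]
eef_rot: [-3.141, 0.0, 1.099]
wrist_force: [-0.3, -0.6, 0.4]
finger_gap: 58.0
finger_force: 0.0
```

carry_out:
  slide:
    - [0, 0, 0.06]
    - [0, 0, 0.15]
    - [0, 0, 0.3]
    - [0, 0, 0.45]
    - [0, 0, 0.48]
    - [-0.1, -0.24, 0.48]
    - [-0.1, -0.24, 0.48]
    - [-0.1, -0.24, 0.48]
  dr:
    - [0, 0, 0]
    - [0, 0, 0]
    - [0, 0, 0]
    - [0, 0, 0]
    - [0, 0, 0]
    - [0, 0, 0]
    - [0, 0, 0]
    - [0, 0, 0]
  gripper: [62, 62, 62, 62, 62, 62, 62, 62]

```text
clock: 17.32
eef_pos: [500.6, 181.8, 309.8]
eef_rot: [3.141, 0.0, 1.097]
wrist_force: [-0.1, 0.3, -0.2]
finger_gap: 58.2
finger_force: 0.0
```

```bash
python3 - <<'E'
from h import *
s=read_state();print(s['eef_pos'],s['finger_gap'],s['wrist_force'],s['clock'])
m=camera_model('wrist'); a=camera('wrist'); i=camera('side')
p=proj(m,(526.8,244,110));print(p)
p=proj(camera_model('side'),(510,185,100));q=(int(p[0])-45,int(p[1])-45)
c=cv2.resize(i[q[1]:q[1]+90,q[0]:q[0]+90],(384,384),interpolation=cv2.INTER_CUBIC)
save(np.hstack([a[:384,60:460],c]),'f.png')
E
```

```text
[500.56145098 181.80415477 309.78637326] 58.18552755398672 [-0.11587091  0.34180315 -0.21173933] 17.3167
[252.94806338 118.54860383]
```

View pics/f.png

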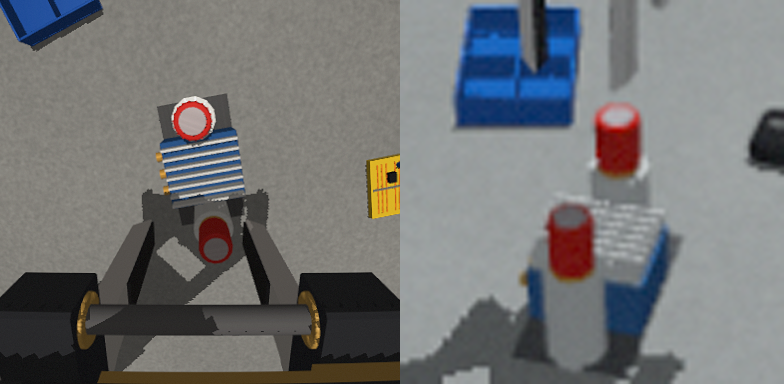

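The new screw sits level with no visible gap, at (193,120) in the wrist view, and matches the other seated knob in the side view. I'll do a light tug test to make sure the thread holds.

carry_out:
  slide:
    - [0.1, 0.24, 0]
    - [0.1, 0.24, 0]
    - [0.1, 0.24, -0.1]
    - [0.1, 0.24, -0.25]
    - [0.1, 0.24, -0.38]
    - [0.1, 0.24, -0.45]
    - [0.1, 0.24, -0.474]
    - [0.1, 0.24, -0.474]
    - [0.1, 0.24, -0.474]
  dr:
    - [0, 0, 0]
    - [0, 0, 0]
    - [0, 0, 0]
    - [0, 0, 0]
    - [0, 0, 0]
    - [0, 0, 0]
    - [0, 0, 0]
    - [0, 0, 0]
    - [0, 0, 0]
  gripper: [62, 62, 62, 62, 62, 62, 62, 62, 62]

```text
clock: 18.17
eef_pos: [527.0, 245.0, 192.0]
eef_rot: [3.141, -0.001, 1.099]
wrist_force: [-0.2, -0.0, 0.7]
finger_gap: 58.4
finger_force: 0.0
```

carry_out:
  slide:
    - [0, 0, 0]
    - [0, 0, 0]
    - [0, 0, 0]
    - [0, 0, 0]
    - [0, 0, 0]
  dr:
    - [0, 0, 0]
    - [0, 0, 0]
    - [0, 0, 0]
    - [0, 0, 0]
    - [0, 0, 0]
  gripper: [0, 0, 0, 0, 0]
  newtons: 10

```text
clock: 18.58
eef_pos: [526.8, 244.4, 191.8]
eef_rot: [3.141, -0.001, 1.098]
wrist_force: [-0.0, 0.2, 2.3]
finger_gap: 33.8
finger_force: 10.0
```

carry_out:
  slide:
    - [0, 0, 0.002]
    - [0, 0, 0.004]
    - [0, 0, 0.006]
    - [0, 0, 0.006]
  dr:
    - [0, 0, 0]
    - [0, 0, 0]
    - [0, 0, 0]
    - [0, 0, 0]
  gripper: [0, 0, 0, 0]

```text
clock: 18.92
eef_pos: [526.6, 244.3, 192.1]
eef_rot: [-3.141, 0.0, 1.098]
wrist_force: [4.0, 1.2, -8.2]
finger_gap: 33.7
finger_force: 10.0
```

The thread holds against an 8 N pull. Releasing for good.

carry_out:
  slide:
    - [0, 0, 0]
    - [0, 0, 0]
    - [0, 0, 0]
    - [0, 0, 0]
    - [0, 0, 0]
  dr:
    - [0, 0, 0]
    - [0, 0, 0]
    - [0, 0, 0]
    - [0, 0, 0]
    - [0, 0, 0]
  gripper: [62, 62, 62, 62, 62]

```text
clock: 19.33
eef_pos: [526.6, 244.4, 192.9]
eef_rot: [3.142, -0.0, 1.098]
wrist_force: [0.4, 0.4, 0.7]
finger_gap: 57.9
finger_force: 0.0
```

carry_out:
  slide:
    - [0, 0, 0.06]
    - [0, 0, 0.15]
    - [0, 0, 0.3]
    - [0, 0, 0.45]
    - [0, 0, 0.48]
    - [0, 0, 0.48]
    - [0, 0, 0.48]
  dr:
    - [0, 0, 0]
    - [0, 0, 0]
    - [0, 0, 0]
    - [0, 0, 0]
    - [0, 0, 0]
    - [0, 0, 0]
    - [0, 0, 0]
  gripper: [62, 62, 62, 62, 62, 62, 62]

```text
clock: 19.92
eef_pos: [526.4, 244.3, 312.0]
eef_rot: [-3.141, 0.0, 1.098]
wrist_force: [0.1, -0.9, -1.1]
finger_gap: 58.1
finger_force: 0.0
```

```bash
python3 -c "
from h import *
s=read_state();print(s['eef_pos'],s['finger_gap'],s['clock']); print(sign_off())"
```

```text
[526.43398525 244.30718502 311.97699368] 58.1399456104038 19.9167
the job is handed in; nothing more can be done
None
```

The red-knobbed screw is in the module's empty well, turned clockwise until it came up hard (about 0.26 N m, roughly 2.8 mm below first collar contact); it held against an 8 N upward tug, then I released it and handed the job in at 19.9 s.

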